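Load the filter carrier and fit it into the filter housing

TASK

Two pleated ring filters stand on the bench: put the short one over the rod of the steel carrier (the round plate with an upright rod) so that it sits flat on the plate. Then take the loaded carrier by its rod and lower the two together, upright and without dropping them, into the round aluminium filter housing until the plate rests on its floor, and let go. Leave the tall filter where it stands.

Things in the scene. Friction and masses are not known exactly. Their poses are not given: they have to be found in the camera images.
- short_filter_mid (a point): Centre (half-way up, on the axis) of the short filter: a loose pleated paper ring, open right through, outside diameter 52 mm, bore 34 mm, height 40 mm, standing on the bench, axis z up, about 70 g. It stands 20 mm above whatever it rests on. Held in its upper half (about 28 mm above its lower end) it leaves more room for the rod that comes up between the fingers.
- tall_filter_mid (a point): Centre (half-way up) of the tall filter, which is not wanted and must stay where it is: the same pleated ring, outside diameter 52 mm, but 80 mm high.
- carrier_mid (a point): Point on the axis of the carrier, 38 mm above the underside of its plate (half-way up). The carrier is loose steel, about 300 g: a round plate of 72 mm diameter and 6 mm thickness, lying flat, with a plain upright rod of 16 mm diameter in its centre, whose top is 76 mm above the plate's underside. Axis z runs up the rod. The short filter on it reaches up to 46 mm above the underside, so the top 30 mm of the rod stay free to grip; the filter has 9 mm of play around the rod.
- housing_floor (a point): Centre of the inner floor of the filter housing: a fixed round aluminium bowl, open at the top, inside diameter 92 mm, outside diameter 104 mm, on a grey round foot of 130 mm diameter with a short pipe at its side. Its floor is 15 mm above the bench and its rim 40 mm above that floor (55 mm above the bench). Axis z up. The carrier's plate has 10 mm of play all round in it; with the carrier seated, the filter's top and the rod stand above the rim.
Mind the look-alikes: they are no part of the job. What is shaped like the part that bears carrier_mid but purple is not meant. Leave any blue look-alike of the part that bears short_filter_mid alone.

How it is judged:
By the outcome, as a careful person would: the job done as asked, in the order asked, and still so for the second after the job is handed in, with the robot touching nothing.
It also fails if it takes over 64 s, if anything falls off the work surface, if the arm or the gripper's body presses on something with over 40 N, if the wrist force passes 120 N, or if a joint passes its speed limit or range.

ROBOT

A 6-joint arm with a two-finger parallel gripper is mounted at the origin on the work surface. World frame = base frame: x ahead of the robot, y to its left, z up, the work surface at z = 0. Lengths are in mm, angles in rad, forces in N, time in s.
With the tool pointing down it reaches from about 275 to 775 mm from the base axis. Payload 14.6 kg.
Tool frame: the origin (TCP) lies between the finger pads; the fingertips stand 22 mm ahead of it and the grasp point (between the pads) lies 3 mm ahead of it; z points along the fingers, y is the line along which they close (so a half turn about z gives the same grasp; the last joint's range is limited). The gripper opens to 85 mm and grips with 20 to 120 N. Pads are 22 mm wide; open, the fingers measure 114 mm over their backs; the gripper's body (76 mm by 85 mm) begins 54 mm behind the grasp point. The pads swing forward as they close: fully open they stand 13 mm farther back than shut.
Start: joints at [-1.311, 0.263, -0.048, 1.259, 0, 1.415], TCP at [211.573, -480.484, 253.278] pointing down, gripper open.
Joint ranges: [-2.65, 2.65], [-0.89, 1.7], [-1.18, 1.37], [-2.13, 2.11], [-1.35, 1.29], [-3.14, 3.14]. Speed limits (rad/s): [1.89, 1.89, 2.57, 2.79, 3.14, 3.14].

INTERFACE

Orientations are given as a unit quaternion [w, x, y, z].
In Python, from plant import read_state, optics, ticket gives the robot as it stands.
- The arm moves only by the tool arm_command, never from a script. Its argument "rows" is a list of rows, each a list of 2 entries, a list of its own where there are three numbers: the shift along the tool's x, y, z in mm, then the turn about the tool's z in rad. In form: [[[dx, dy, dz], spin], ...]. A call has 1 to 8 rows; each row shifts and turns the commanded pose from where the row before left it, along the tool's axes as they then stand; what a row does not reach is not made up. A row lasts 1/8 s, in which the tool goes at most 62.5 mm and 10.7 degrees, less where a joint would pass 70% of its speed; a pose out of reach is approached as far as the arm can. A call is refused whole if a number of a shift passes 62.5 or a number of a turn 0.188, either way. A call with a gripper value outside its range is refused whole. "fingers" is the closure in counts, from 0 (fully open) to 255 (shut), set as the call begins (left out, the last holds). The fingers move at their own pace and stop on an object; "grip_force" is the grip in N (left out, the last holds). Time passes only in rows, so rows that do not move let the fingers close. It gives the time, the measured TCP pose, the force, the opening and the grip force at its end, in the units of the state.
- read_state(): the state, without advancing time (a new reading comes with each control period).
- optics.get_image(name): name is "scene" or "top" or "wrist"; returns the picture (384x512x3 uint8, red, green, blue); there is no depth.
- optics.camera_params(name): a dict with "camera_matrix" (3x3 intrinsics, pixels), "distortion" ([k1, k2, p1, p2, k3] as OpenCV has them; the pictures are not rectified), "extrinsics" (4x4, takes a point from camera to world coordinates). Camera axes: x right, y down, z forward; pixel columns grow to the right and rows downward; lengths in mm; the calibration is good to about 2 mm. A picture is of the moment at which its call begins: read the wrist's pose just before it. camera_params takes no time and is no camera call; for the wrist camera it gives the pose at the moment of the call.
- ticket.job_done(): hands the job in; it is judged then, once.
The state is a dict: "t": time; "joint_positions": joint angles; "qvel": joint speeds; "effort": joint torques, N m; "tool_pos": TCP position; "tool_rot": TCP orientation; "wrist_force": force on the tool from outside, world axes, zero at the start; "torque": the same for the moment, N m; "grip_width": opening from 0.0 (shut) to 1.0 (fully open); "grip_force": force on a finger pad.
Only numpy, scipy, OpenCV 4.12 (cv2) and the standard library are available. Lean on these libraries where they do the work, as an engineer would, in place of code of your own. Each camera call takes 0.05 s, during which the arm holds its last target. There are 200 camera calls.

## Working session

There is one attempt and no reset: what is moved stays moved. The work goes in short steps, Python scripts to look and compute and a tool call to move; the robot and the scene stay as the last step left them, time stands still between calls to the robot, and variables do not carry over. Pictures are saved under pics/ and viewed, at most 13 in all, crops included, and the job is handed in when it is done.

Besides the shell and the picture viewer there is one more tool, called after "Request:" as a command line: name --argument value ..., lists and objects as JSON in quotes. arm_command: Moves the arm, as the interface text tells. Its arguments: {"type":"object","properties":{"rows":{"type":"array","items":{"type":"array"}},"fingers":{"type":"number"},"grip_force":{"type":"number"}},"required":["rows"]}

```bash
mkdir -p pics; cat > h.py <<'E'
import numpy as np, cv2
from plant import read_state, optics, ticket
def grab(n,f=None):
    P=optics.camera_params(n); im=np.ascontiguousarray(optics.get_image(n)[:,:,::-1])
    if f: cv2.imwrite('pics/'+f,im)
    return im,P
def ray(P,uv):
    p=cv2.undistortPoints(np.array([[uv]],float),np.array(P['camera_matrix']),np.array(P['distortion']))[0,0]
    T=np.array(P['extrinsics']); return T[:3,3],T[:3,:3]@np.array([p[0],p[1],1])
def onz(P,uv,z):
    o,d=ray(P,uv); return o+d*(z-o[2])/d[2]
def proj(P,X):
    T=np.linalg.inv(np.array(P['extrinsics']))
    return cv2.projectPoints(np.array([X],float),cv2.Rodrigues(T[:3,:3])[0],T[:3,3],np.array(P['camera_matrix']),np.array(P['distortion']))[0][0,0]
E
python3 - <<'E'
from h import *
a,P=grab('top','top0.png'); b,Q=grab('scene','scene0.png')
s=read_state();print(s['t'],s['tool_pos'],s['tool_rot'],s['wrist_force'])
for p in(P,Q):print(np.round(p['extrinsics'],2),p['camera_matrix'])
E
```

```text
0.1 [ 211.5084479  -480.27739027  252.88082421] [-4.68332473e-04  9.78570091e-01  2.05913468e-01 -2.77787224e-05] [-0.69766035  0.66631766 -0.76815025]
[[-3.0000e-02 -1.0000e+00  6.0000e-02  4.1973e+02]
 [-1.0000e+00  3.0000e-02  1.0000e-02 -5.9800e+00]
 [-1.0000e-02 -6.0000e-02 -1.0000e+00  9.6299e+02]
 [ 0.0000e+00  0.0000e+00  0.0000e+00  1.0000e+00]] [[375.9126278    0.         256.07321763]
 [  0.         375.9126278  195.77428931]
 [  0.           0.           1.        ]]
[[ 1.70000e-01  7.00000e-01 -7.00000e-01  1.11997e+03]
 [ 9.90000e-01 -1.30000e-01  1.20000e-01 -8.77300e+01]
 [-1.00000e-02 -7.10000e-01 -7.10000e-01  7.18990e+02]
 [ 0.00000e+00  0.00000e+00  0.00000e+00  1.00000e+00]] [[350.03843158   0.         248.65389347]
 [  0.         350.03843158 194.11847097]
 [  0.           0.           1.        ]]
```

View pics/top0.png

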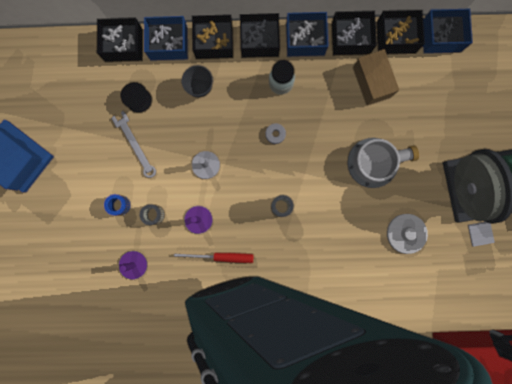

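View pics/scene0.png

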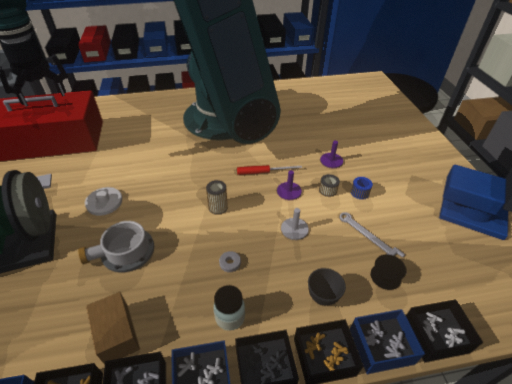

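The top view shows these candidates:
- **Short filter:** the ring at (152,214) is grey, pleated and low, so it fits. The one at (117,205) is blue, so it's a decoy. The one at (282,205) is tall in the scene view (216,197), so it stays. (275,133) is a flat washer.
- **Carrier:** (205,165) is steel with a long rod, so it fits. (198,220) and (132,265) are purple decoys. (407,233) is a lid with a knob.
- **Housing:** (375,161).

I'll confirm these in one enlarged crop and measure.

```bash
python3 - <<'E'
from h import *
t=cv2.imread('pics/top0.png'); s=cv2.imread('pics/scene0.png')
A=cv2.resize(t[130:250,90:310],None,fx=3.6,fy=3.6,interpolation=2)[:,:790]
B=cv2.resize(t[130:200,340:430],None,fx=2.3,fy=2.3,interpolation=2)
C=cv2.resize(s[150:250,190:390],None,fx=1.6,fy=1.6,interpolation=2)[:161]
D=np.zeros((A.shape[0]+161,790,3),np.uint8);D[:A.shape[0]]=A;D[A.shape[0]:,:B.shape[1]]=B[:161];D[A.shape[0]:A.shape[0]+C.shape[0],300:300+C.shape[1]]=C
cv2.imwrite('pics/crop0.png',D)
# grey (low saturation) mask vs wood
for n,im in(('top',t),('scene',s)):
    P=optics.camera_params(n)
    h=cv2.cvtColor(im,cv2.COLOR_BGR2HSV)
    m=(h[...,1]<60).astype(np.uint8)
    k,l,st,c=cv2.connectedComponentsWithStats(m)
    for i in range(1,k):
        if st[i,4]>80: print(n,st[i],np.round(c[i],1),np.round(onz(P,c[i],0)[:2]))
E
```

```text
top [    0     0   512    61 16546] [238.9  21.4] [946.  33.]
top [433  17  31  25 697] [447.9  28.8] [ 911. -521.]
top [290  20  35  26 834] [306.5  32.4] [ 911. -145.]
top [149  24  34  26 788] [165.4  36.3] [911. 229.]
top [269  60  26  34 696] [281.5  77.2] [791. -75.]
top [181  65  32  32 778] [196.9  80.7] [788. 147.]
top [121  83  30  29 654] [135.6  97.1] [749. 309.]
top [111 111  45  67 638] [133.8 143.9] [625. 314.]
top [265 123  21  21 326] [275.  133.2] [643. -54.]
top [ 14 128  40  65  98] [ 35.9 163.6] [580. 571.]
top [ 347  138   66   50 2263] [375.5 161.5] [ 562. -311.]
top [ 443  149   69   98 4702] [480.1 191.4] [ 477. -577.]
top [192 151  28  28 640] [205.3 164.6] [566. 128.]
top [271 195  23  22 278] [282.2 205.6] [454. -67.]
top [139 204  25  21 322] [150.9 214.5] [440. 270.]
top [ 387  214   41   40 1319] [406.9 233.4] [ 375. -383.]
top [174 254  39   4 119] [193.  255.5] [333. 164.]
top [ 185  277   83  107 1044] [209.7 331.1] [143. 125.]
top [ 206  283  160   86 3493] [278.7 324.4] [156. -49.]
top [490 330  22  30 378] [501.8 343.3] [  93. -609.]
top [ 292  33
[... 788 characters left out ...]
15.]
scene [  85  221   69   51 2344] [122.8 246.8] [ 543. -315.]
scene [219 251  22  21 338] [229.5 261.2] [633. -55.]
scene [309 269  36  35 592] [329.8 286. ] [741. 163.]
scene [214 300  31  30 531] [229.5 317.5] [776. -74.]
scene [ 411  308   66   57 1899] [440.4 332.9] [887. 353.]
scene [ 360  319   53   42 1465] [385.7 339.3] [879. 235.]
scene [ 301  321   65   63 1333] [331.6 354.6] [888. 116.]
scene [ 237  338   61   46 2222] [266.2 363. ] [881. -16.]
scene [ 176  349   52   35 1531] [201.6 368.1] [ 868. -142.]
scene [ 109  359   56   25 1029] [138.  373.5] [ 857. -263.]
scene [ 390  358  122   26 1598] [469.3 375. ] [972. 363.]
scene [ 53 372  39  12 247] [ 72.1 378.2] [ 845. -388.]
```

View pics/crop0.png

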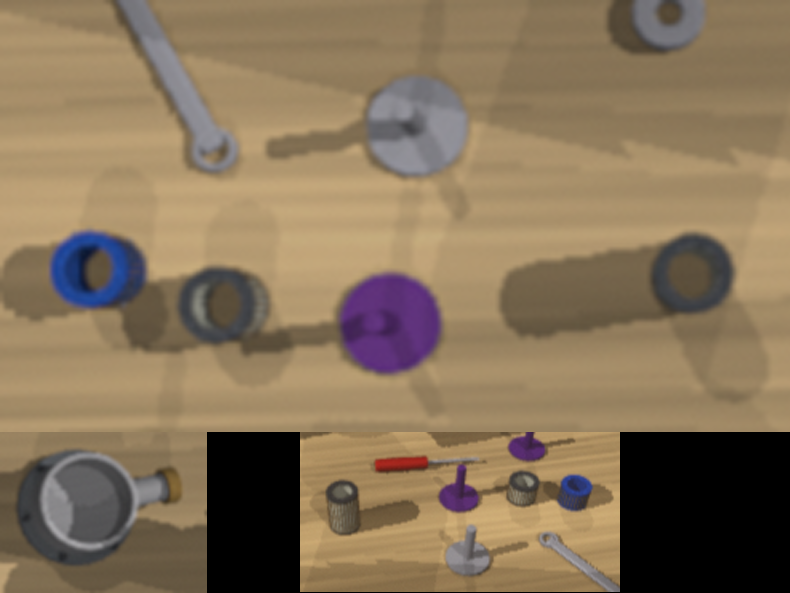

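The crop confirms them: short filter rim about (150.6,214.7), carrier plate about (205.4,164.8), and housing rim about (378,160), with the purple and blue look-alikes clearly separate. Next I work out positions.

```bash
python3 - <<'E'
from h import *
t=cv2.imread('pics/top0.png');s=cv2.imread('pics/scene0.png');P=optics.camera_params('top');Q=optics.camera_params('scene')
print('short',onz(P,(150.6,214.7),40),'scene',onz(Q,(329.3,181.3),40))
print('carrier',onz(P,(205.4,164.8),6),onz(P,(202,160.5),76))
print('housing',onz(P,(378,160),55)); print('tall',onz(P,(282.2,205.6),80))
W=optics.camera_params('wrist');T=np.array(W['extrinsics']);st=read_state()
from scipy.spatial.transform import Rotation as R
q=st['tool_rot'];Rt=R.from_quat([q[1],q[2],q[3],q[0]]).as_matrix()
print('cam in tool',Rt.T@(T[:3,3]-st['tool_pos']),np.round(Rt.T@T[:3,:3],2),W['camera_matrix'])
d=np.array([450-25,265,250])-st['tool_pos'];print('delta tool',Rt.T@d)
E
```

```text
short [438.89411877 259.7568466   40.        ] scene [444.48210789 257.74304469  40.        ]
carrier [563.97493046 127.32694776   6.        ] [563.96509648 125.50989588  76.        ]
housing [ 557.12618251 -299.85555622   55.        ]
tall [451.40581992 -61.85107634  80.        ]
cam in tool [  73.06025088    0.28135342 -119.72914327] [[ 0.   -0.96 -0.29]
 [ 1.    0.   -0.  ]
 [ 0.   -0.29  0.96]] [[279.85920234   0.         253.4924945 ]
 [  0.         279.85920234 188.61076262]
 [  0.           0.           1.        ]]
delta tool [ 495.73485979 -596.03692066    3.50262907]
```

Request:
arm_command --rows '[[[31.7, -36.5, 0], 0], [[31.7, -36.5, 0], 0], [[31.7, -36.5, 0], 0], [[31.7, -36.5, 0], 0], [[31.7, -36.5, 0], 0], [[31.7, -36.5, 0], 0], [[31.7, -36.5, 0], 0], [[31.7, -36.5, 0], 0]]' --fingers 0 --grip_force 25

```text
t: 1.1
tool_pos: [326.0, -109.5, 253.2]
tool_rot: [0.0, 0.979, 0.206, 0.0]
wrist_force: [0.7, -0.5, -0.1]
grip_width: 1.002
grip_force: 0.0
```

Request:
arm_command --rows '[[[31.7, -36.5, 0], 0], [[31.7, -36.5, 0], 0], [[31.7, -36.5, 0], 0], [[31.7, -36.5, 0], 0], [[31.7, -36.5, 0], 0], [[31.7, -36.5, 0], 0], [[31.7, -36.5, 0], 0], [[31.7, -36.5, 0], 0]]'

```text
t: 2.1
tool_pos: [440.5, 260.1, 253.1]
tool_rot: [0.0, 0.979, 0.206, -0.0]
wrist_force: [0.8, -0.7, 0.4]
grip_width: 1.0
grip_force: 0.0
```

Request:
arm_command --rows '[[[0, 0, 0], -0.165], [[0, 0, 0], -0.165], [[0, 0, 0], -0.165], [[0, 0, 0], -0.165], [[0, 0, 0], -0.165], [[0, 0, 0], -0.165], [[0, 0, 0], -0.165], [[0, 0, 0], 0]]'

```text
t: 3.1
tool_pos: [440.3, 258.3, 253.1]
tool_rot: [-0.0, 0.708, 0.706, -0.0]
wrist_force: [-0.4, -0.3, -0.5]
grip_width: 1.001
grip_force: 0.0
```

```bash
python3 - <<'E'
from h import *
s=read_state();print(s['t'],s['tool_pos'],s['tool_rot'],s['joint_positions'],s['qvel'])
grab('wrist','w1.png');grab('top','top1.png')
print(proj(optics.camera_params('wrist'),(440,259,40)))
E
```

```text
3.1 [440.30400139 258.33727788 253.07690513] [-9.37797986e-05  7.07822794e-01  7.06390002e-01 -2.17915190e-04] [ 3.70863316e-01  2.38569017e-01 -8.30240216e-02  1.24967775e+00
 -3.38218189e-06  1.94368592e+00] [-0.00010372 -0.00063219  0.00124255 -0.00045116  0.00077578  0.09476819]
[253.35908445 166.69487738]
```

View pics/w1.png

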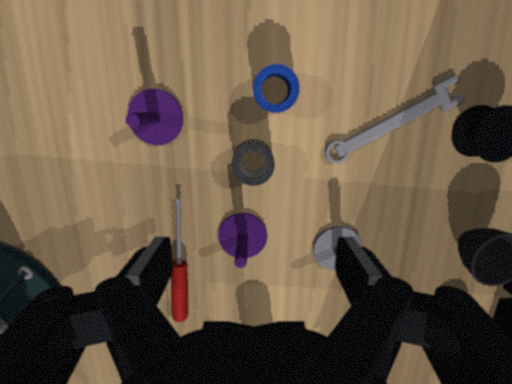

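The wrist view shows the short filter at about (253,162), the blue ring at (276,88), and purple carriers at (155,117) and (243,235). I'll refine the filter's centre.

```bash
python3 - <<'E'
from h import *
im=cv2.imread('pics/w1.png');P=optics.camera_params('wrist')
h=cv2.cvtColor(im,cv2.COLOR_BGR2HSV);m=((h[...,1]<75)*255).astype(np.uint8)
m[:,:215]=0;m[:,295:]=0;m[:115]=0;m[205:]=0
c=max(cv2.findContours(m,0,1)[0],key=cv2.contourArea)
e=cv2.fitEllipse(cv2.convexHull(c));print(e,cv2.boundingRect(c))
m2=255-m;c2=[k for k in cv2.findContours(m2,1,1)[0] if 100<cv2.contourArea(k)<3000]
print([ (cv2.fitEllipse(k)) for k in c2])
print('z40',onz(P,e[0],40),'z20',onz(P,e[0],20))
for k in c2: print('bore z40',onz(P,cv2.fitEllipse(k)[0],40))
E
```

```text
((252.2466278076172, 162.68942260742188), (43.92752456665039, 46.00118637084961), 8.897802352905273) (230, 139, 45, 47)
[((252.8251190185547, 160.70858764648438), (18.063255310058594, 22.498350143432617), 94.32127380371094), ((252.4044189453125, 162.8330078125), (44.515419006347656, 46.92125701904297), 10.037701606750488)]
z40 [438.67898737 263.9490223   40.        ] z20 [438.57120736 259.89547932  20.        ]
bore z40 [439.39125757 266.37532799  40.        ]
bore z40 [438.86871208 263.77163072  40.        ]
```

Estimated filter centre: (439,261). Grasp TCP height is 31, with the fingers closing along world x, clear of the neighbours.

Request:
arm_command --rows '[[[2.7, -1.3, 40], 0], [[0, 0, 50], 0], [[0, 0, 50], 0], [[0, 0, 30], 0], [[0, 0, 26], 0], [[0, 0, 26], 0], [[0, 0, 0], 0], [[0, 0, 0], 0]]'

```text
t: 4.2
tool_pos: [439.5, 261.3, 32.1]
tool_rot: [0.0, 0.708, 0.706, 0.0]
wrist_force: [-0.1, 1.4, -0.4]
grip_width: 0.999
grip_force: 0.0
```

Request:
arm_command --rows '[[[0, 0, 0], 0], [[0, 0, 0], 0], [[0, 0, 0], 0], [[0, 0, 0], 0], [[0, 0, 0], 0], [[0, 0, 0], 0], [[0, 0, 0], 0], [[0, 0, 0], 0]]' --fingers 255 --grip_force 25

```text
t: 5.2
tool_pos: [439.5, 261.3, 32.2]
tool_rot: [0.0, 0.708, 0.707, 0.001]
wrist_force: [-1.6, -1.3, 10.4]
grip_width: 0.606
grip_force: 24.4
```

Request:
arm_command --rows '[[[0, 0, -20], 0], [[0, 0, -50], 0], [[0, 0, -50], 0], [[0, 0, -40], 0], [[0, 0, 0], 0], [[0, 0, 0], 0]]'

```text
t: 5.95
tool_pos: [438.8, 261.0, 190.7]
tool_rot: [-0.0, 0.708, 0.707, -0.0]
wrist_force: [0.3, -0.1, -0.5]
grip_width: 0.602
grip_force: 26.7
```

Request:
arm_command --rows '[[[-20, 20, 0], 0], [[-30, 25, 0], 0], [[-30, 25, 0], 0], [[-30, 25, 0], 0], [[-25, 29.5, 0], 0], [[0, 0, 0], 0], [[0, 0, 0], 0]]'

```text
t: 6.82
tool_pos: [562.6, 126.1, 190.1]
tool_rot: [-0.001, 0.708, 0.707, -0.001]
wrist_force: [-1.6, -0.4, -1.2]
grip_width: 0.613
grip_force: 26.8
```

```bash
python3 - <<'E'
from h import *
s=read_state();print(s['t'],s['tool_pos'],s['grip_width'],s['grip_force'])
a,P=grab('wrist','w2.png');b,_=grab('scene','s2.png');c,_=grab('top','t2.png')
cv2.imwrite('pics/v2.png',np.vstack([np.hstack([a[:,:400],cv2.resize(b[120:280,200:360],(384,384))]) ]))
E
```

```text
6.825 [562.64068098 126.11349317 190.14178322] 0.6125069427129535 26.767463833093643
```

View pics/v2.png

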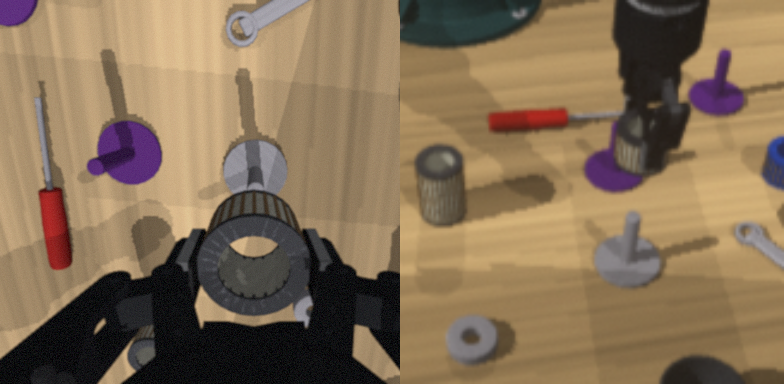

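The filter is held upright: its rim is at about (254,253) in the wrist view, with the carrier plate at about (255,168) beyond it. I'll measure both.

```bash
python3 - <<'E'
from h import *
im=cv2.imread('pics/w2.png');P=optics.camera_params('wrist')
print('rim',onz(P,(253.5,253),198))
h=cv2.cvtColor(im,cv2.COLOR_BGR2HSV);m=((h[...,1]<50)&(h[...,2]>80)).astype(np.uint8)
m[:,:215]=0;m[:,295:]=0;m[:130]=0;m[190:]=0
c=max(cv2.findContours(m,0,1)[0],key=cv2.contourArea);x,y,w,hh=cv2.boundingRect(c);print(x,y,w,hh)
pts=c[:,0];l=pts[pts[:,0].argmin()];r=pts[pts[:,0].argmax()];t=pts[pts[:,1].argmin()];print(l,r,t)
# algebraic circle from top-arc points cast onto z=6
u=pts[(pts[:,1]<178)];X=np.array([onz(P,p,6)[:2] for p in u.astype(float)])
A=np.c_[2*X,np.ones(len(X))];k=np.linalg.lstsq(A,(X**2).sum(1),rcond=None)[0];print('carrier',k[:2],np.sqrt(k[2]+k[:2]@k[:2]))
b=cv2.imread('pics/s2.png');Q=optics.camera_params('scene')
h=cv2.cvtColor(b,cv2.COLOR_BGR2HSV);m=((h[...,1]<60)&(h[...,2]>80)).astype(np.uint8);m[:208]=0;m[240:]=0;m[:,:278]=0;m[:,312:]=0
c=max(cv2.findContours(m,0,1)[0],key=cv2.contourArea);print(cv2.boundingRect(c));
X=np.array([onz(Q,p,6)[:2] for p in c[:,0].astype(float) if p[1]>222])
A=np.c_[2*X,np.ones(len(X))];k=np.linalg.lstsq(A,(X**2).sum(1),rcond=None)[0];print('carrier scene',k[:2],np.sqrt(k[2]+k[:2]@k[:2]))
print('carrier rod top scene px (632,216)', onz(Q,(200+232/2.4,120+216/2.4),76))
t=cv2.imread('pics/top0.png');T=optics.camera_params('top')
h=cv2.cvtColor(t,cv2.COLOR_BGR2HSV);m=(h[...,1]<60).astype(np.uint8)[145:185,185:225]
c=max(cv2.findContours(m,0,1)[0],key=cv2.contourArea)[:,0]+[185,145]
X=np.array([onz(T,p,6)[:2] for p in c.astype(float)]);print('top',X.min(0)/2+X.max(0)/2,cv2.minEnclosingCircle(X.astype(np.float32)))
E
```

```text
rim [562.51846608 135.25306781 198.        ]
223 139 64 51
[223 167] [286 178] [257 139]
carrier [563.89089703 128.1608177 ] 35.2922084173811
(281, 208, 28, 32)
carrier scene [565.87006385 125.21414453] 35.05852133622817
carrier rod top scene px (632,216) [565.28847673 125.51887201  76.        ]
top [564.83371815 127.08978774] ((564.5623779296875, 127.93975830078125), 37.152183532714844)
```

```bash
python3 - <<'E'
from h import *
im=cv2.imread('pics/w2.png')
cv2.imwrite('pics/c2.png',cv2.resize(im[180:330,170:340],None,fx=4,fy=4,interpolation=2))
E
```

```text
(no output)
```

View pics/c2.png

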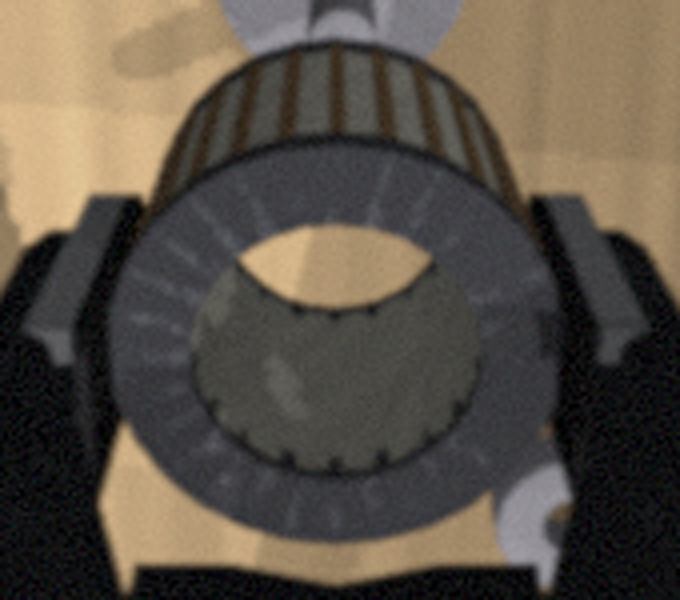

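The enlarged crop shows the rim spanning rows 215 to 315.7 and columns 197.5 to 310. I'll cast these edges onto the rim's height.

```bash
python3 - <<'E'
from h import *
P=optics.camera_params('wrist')
for z in(194,198,202):
    a,b,l,r=[onz(P,p,z) for p in((253.7,215),(253.7,315.7),(197.5,263),(310,263))]
    print(z,a[1]-b[1],(a[1]+b[1])/2,r[0]-l[0],(l[0]+r[0])/2)
    a,b=[onz(P,p,z) for p in((253.7,236),(253.7,298))];print(a[1]-b[1],(a[1]+b[1])/2)
E
```

```text
194 55.28394792820117 124.5149874737488 53.54605354905061 562.6362943578923
34.063798398980964 124.73911367556875
198 53.39026690326355 127.0887262200598 51.711901876347724 562.6329477409099
32.89698649276134 127.30517526510124
202 51.496585878325945 129.66246496637078 49.87775020364484 562.6296011239275
31.730174586541736 129.87123685463376
```

Request:
arm_command --rows '[[[0.3, 1.9, 30], 0], [[0, 0, 35], 0], [[0, 0, 10], 0], [[0, 0, 15], 0], [[0, 0, 15], 0], [[0, 0, 15], 0], [[0, 0, 0], 0]]'

```text
t: 7.85
tool_pos: [564.8, 126.2, 70.2]
tool_rot: [-0.001, 0.707, 0.707, -0.001]
wrist_force: [0.1, -0.0, -0.0]
grip_width: 0.605
grip_force: 26.8
```

Request:
arm_command --rows '[[[0, 0, 12], 0], [[0, 0, 10], 0], [[0, 0, 5], 0], [[0, 0, 3], 0], [[0, 0, 1], 0], [[0, 0, 0], 0], [[0, 0, 0], 0]]'

```text
t: 8.72
tool_pos: [565.5, 126.3, 40.5]
tool_rot: [0.0, 0.707, 0.707, 0.0]
wrist_force: [-0.5, -0.0, 0.1]
grip_width: 0.608
grip_force: 26.8
```

Still about 2 mm to go; I'll creep down until contact.

Request:
arm_command --rows '[[[0, 0, 1], 0], [[0, 0, 0.7], 0], [[0, 0, 0], 0], [[0, 0, 0], 0]]'

```text
t: 9.22
tool_pos: [565.4, 126.3, 38.6]
tool_rot: [-0.0, 0.707, 0.707, -0.0]
wrist_force: [0.4, 0.7, -0.5]
grip_width: 0.606
grip_force: 26.8
```

Request:
arm_command --rows '[[[0, 0, 0], 0], [[0, 0, 0], 0], [[0, 0, 0], 0], [[0, 0, 0], 0], [[0, 0, 0], 0], [[0, 0, 0], 0], [[0, 0, 0], 0], [[0, 0, 0], 0]]' --fingers 0

```text
t: 10.22
tool_pos: [565.4, 126.3, 38.6]
tool_rot: [0.0, 0.707, 0.707, -0.0]
wrist_force: [0.4, -1.2, 0.4]
grip_width: 1.002
grip_force: 0.0
```

Request:
arm_command --rows '[[[0, 0, -10], 0], [[0, 0, -30], 0], [[0, 0, -50], 0], [[0, 0, -50], 0], [[0, 0, 0], 0], [[0, 0, 0], 0]]'

```text
t: 10.98
tool_pos: [565.2, 126.3, 178.6]
tool_rot: [0.0, 0.707, 0.707, 0.0]
wrist_force: [-0.6, -0.4, -0.6]
grip_width: 1.0
grip_force: 0.0
```

```bash
python3 - <<'E'
from h import *
s=read_state();print(s['t'],s['tool_pos'],s['grip_width'],s['wrist_force'])
a,P=grab('wrist','w3.png');b,_=grab('scene','s3.png')
cv2.imwrite('pics/v3.png',np.hstack([a[60:330,110:380],cv2.resize(b[150:260,240:350],(270,270),interpolation=2)]))
print(proj(P,(564.5,127.3,76)),proj(P,(564.5,127.3,46)))
E
```

```text
10.975 [565.20293405 126.26344943 178.64562577] 1.0002154175514155 [-0.56845398 -0.40023149 -0.6076562 ]
[252.84307226 194.43837104] [252.89892207 184.58253272]
```

View pics/v3.png

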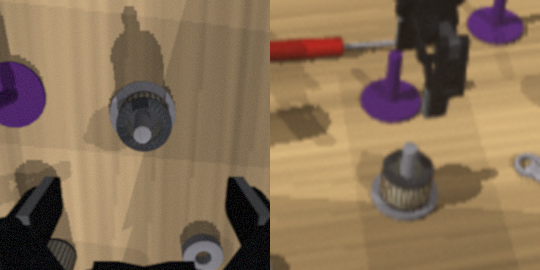

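The filter sits flat on the plate around the rod, whose top is at wrist pixel (253,193), where predicted. Next I grip the rod at TCP height 72, which puts the fingertips about 4 mm above the filter.

Request:
arm_command --rows '[[[1, -0.5, 30], 0], [[0, 0, 30], 0], [[0, 0, 25], 0], [[0, 0, 15], 0], [[0, 0, 6.5], 0], [[0, 0, 0], 0], [[0, 0, 0], 0]]'

```text
t: 11.95
tool_pos: [565.3, 127.3, 72.8]
tool_rot: [0.0, 0.707, 0.707, 0.0]
wrist_force: [0.4, -0.5, -0.4]
grip_width: 1.001
grip_force: 0.0
```

Request:
arm_command --rows '[[[0, 0, 0], 0], [[0, 0, 0], 0], [[0, 0, 0], 0], [[0, 0, 0], 0], [[0, 0, 0], 0], [[0, 0, 0], 0], [[0, 0, 0], 0], [[0, 0, 0], 0]]' --fingers 255 --grip_force 60

```text
t: 12.95
tool_pos: [564.8, 127.3, 72.1]
tool_rot: [-0.0, 0.707, 0.707, -0.0]
wrist_force: [-2.1, -0.2, 0.4]
grip_width: 0.161
grip_force: 58.5
```

Request:
arm_command --rows '[[[0, 0, 0], 0], [[0, 0, 0], 0], [[0, 0, 0], 0], [[0, 0, -5], 0], [[0, 0, -10], 0], [[0, 0, 0], 0], [[0, 0, 0], 0]]'

```text
t: 13.82
tool_pos: [564.9, 127.3, 87.2]
tool_rot: [0.0, 0.707, 0.707, 0.0]
wrist_force: [-0.1, 0.1, -2.8]
grip_width: 0.164
grip_force: 58.7
```

```bash
python3 - <<'E'
from h import *
s=read_state();print(s['t'],s['tool_pos'],s['tool_rot'],s['grip_width'],s['grip_force'],s['wrist_force'])
a,P=grab('wrist','w4.png');b,_=grab('scene','s4.png')
cv2.imwrite('pics/v4.png',np.hstack([a[80:350,110:380],cv2.resize(b[150:260,240:350],(270,270),interpolation=2)]))
E
```

```text
13.825 [564.9189986  127.26113987  87.15212017] [9.57745573e-05 7.07465416e-01 7.06747954e-01 7.73187153e-05] 0.16435581391488477 58.68374705314636 [-0.06280276  0.14197854 -2.83228931]
```

View pics/v4.png

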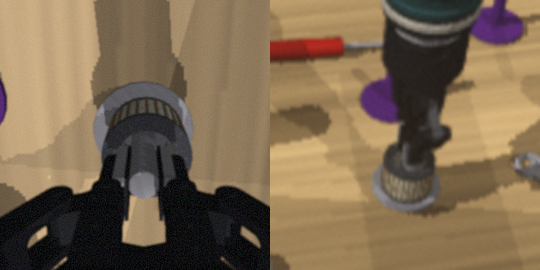

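The carrier is lifted upright with the filter on the plate. I'll raise it and carry it gently just past the housing, so the wrist camera can see the housing unobstructed.

Request:
arm_command --rows '[[[0, 0, -10], 0], [[0, 0, -20], 0], [[0, 0, -30], 0], [[0, 0, -30], 0], [[0, 0, -18], 0], [[0, 0, -7], 0], [[0, 0, 0], 0]]'

```text
t: 14.8
tool_pos: [564.9, 127.3, 202.2]
tool_rot: [0.0, 0.707, 0.707, 0.0]
wrist_force: [0.3, -0.4, -2.9]
grip_width: 0.165
grip_force: 58.8
```

Request:
arm_command --rows '[[[-10, 0, 0], 0], [[-20, 0, 0], 0], [[-30, -1, 0], 0], [[-40, -1, 0], 0], [[-40, -1, 0], 0], [[-40, -1, 0], 0], [[-40, -1, 0], 0], [[-40, -1, 0], 0]]'

```text
t: 15.8
tool_pos: [557.8, -135.3, 201.7]
tool_rot: [-0.0, 0.708, 0.706, -0.0]
wrist_force: [-0.1, 1.3, -3.6]
grip_width: 0.165
grip_force: 58.8
```

Request:
arm_command --rows '[[[-40, -1, 0], 0], [[-40, -1, 0], 0], [[-40, 0, 0], 0], [[-40, 0, 0], 0], [[-40, 0, 0], 0], [[-30, 0, 0], 0], [[-20, 0, 0], 0], [[-7, 0, 0], 0]]'

```text
t: 16.8
tool_pos: [555.7, -390.9, 201.6]
tool_rot: [-0.0, 0.708, 0.706, -0.0]
wrist_force: [0.6, 0.0, -3.3]
grip_width: 0.162
grip_force: 58.8
```

```bash
python3 - <<'E'
from h import *
s=read_state();print(s['t'],s['tool_pos'],s['tool_rot'],s['grip_width'],s['wrist_force'])
a,P=grab('wrist','w5.png')
for dx in(-52,52):print(proj(P,(557+dx,-300,55)))
for dy in(-52,52):print(proj(P,(557,-300+dy,55)))
cv2.imwrite('pics/v5.png',cv2.resize(a,(768,576)))
E
```

```text
16.8 [ 555.7424602  -390.91552012  201.64434736] [-3.13578491e-04  7.07874626e-01  7.06338032e-01 -1.78141689e-05] 0.16223073326200418 [ 0.58504436  0.04357709 -3.31717726]
[197.16362884  84.44472256]
[312.73455365  84.22489811]
[254.98063894 142.14517002]
[254.9085958   20.14371436]
```

View pics/v5.png

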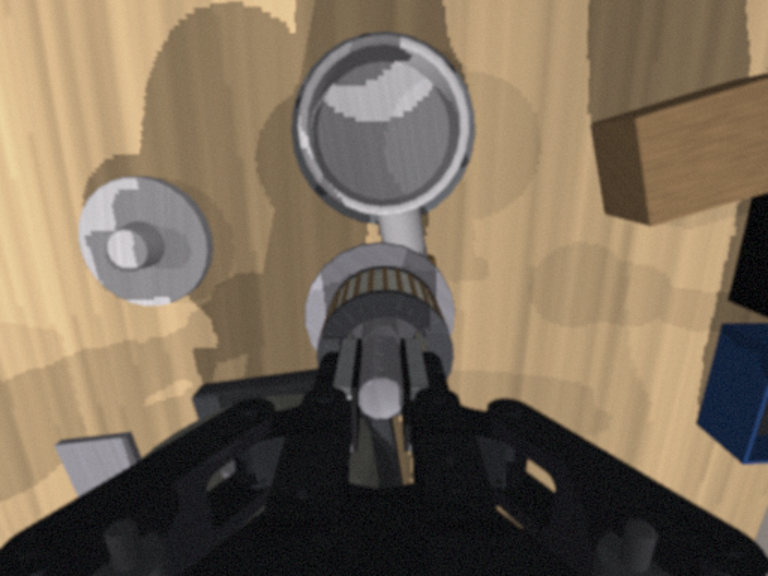

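The housing rim spans columns 196.7–315.3 and rows 22–142. That puts its centre at about (558,-300.7), within 1 mm of the top-view fix, and the load hangs upright. I'll move over it and lower.

Request:
arm_command --rows '[[[10, 0.2, 0], 0], [[20, 0.5, 0], 0], [[25, 0.5, 0], 0], [[20, 0.5, 0], 0], [[10, 0.5, 0], 0], [[5.2, 0, 0], 0], [[0, 0, 0], 0], [[0, 0, 0], 0]]'

```text
t: 17.85
tool_pos: [558.6, -300.1, 201.9]
tool_rot: [0.0, 0.708, 0.707, -0.0]
wrist_force: [0.2, -0.3, -2.7]
grip_width: 0.167
grip_force: 58.8
```

Request:
arm_command --rows '[[[0, 0, 10], 0], [[0, 0, 20], 0], [[0, 0, 20], 0], [[0, 0, 10], 0], [[0, 0, 0], 0]]'

```text
t: 18.48
tool_pos: [558.3, -299.5, 141.4]
tool_rot: [-0.001, 0.708, 0.707, -0.0]
wrist_force: [-0.5, -0.6, -2.6]
grip_width: 0.165
grip_force: 58.8
```

```bash
python3 - <<'E'
from h import *
s=read_state();print(s['t'],s['tool_pos'],s['tool_rot'],s['grip_width'],s['wrist_force'])
a,P=grab('wrist','w6.png');b,_=grab('scene','s6.png');c,_=grab('top','t6.png')
cv2.imwrite('pics/v6.png',np.hstack([a[30:330,110:400],cv2.resize(b[190:290,70:170],(300,300),interpolation=2)]))
E
```

```text
18.475 [ 558.32327303 -299.46766102  141.37928881] [-6.54100746e-04  7.07550703e-01  7.06662270e-01 -1.05022459e-04] 0.1652597782006887 [-0.51970206 -0.624728   -2.57541698]
```

View pics/v6.png

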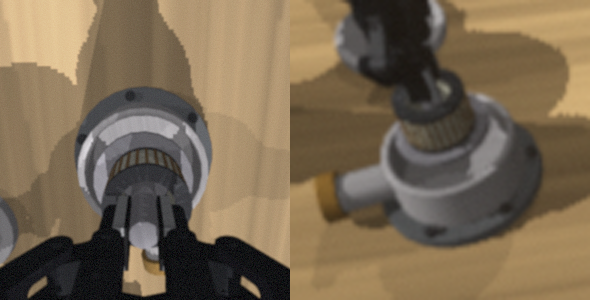

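The plate hovers centred over the bowl: in the wrist crop the bowl spans columns 76–210 and the rod is at 145. I'll lower it.

Request:
arm_command --rows '[[[-1, 0, 8], 0], [[0, 0, 10], 0], [[0, 0, 10], 0], [[0, 0, 10], 0], [[0, 0, 8], 0], [[0, 0, 4], 0], [[0, 0, 2], 0], [[0, 0, 0], 0]]'

```text
t: 19.62
tool_pos: [558.7, -300.6, 90.2]
tool_rot: [0.0, 0.707, 0.707, 0.0]
wrist_force: [0.6, 0.1, -3.5]
grip_width: 0.165
grip_force: 58.8
```

Request:
arm_command --rows '[[[0, 0, 1], 0], [[0, 0, 0.7], 0], [[0, 0, 0], 0], [[0, 0, 0], 0]]'

```text
t: 20.12
tool_pos: [558.7, -300.5, 88.4]
tool_rot: [0.0, 0.707, 0.707, 0.0]
wrist_force: [0.4, 0.8, -3.5]
grip_width: 0.163
grip_force: 58.8
```

Request:
arm_command --rows '[[[0, 0, 0.7], 0], [[0, 0, 0.5], 0], [[0, 0, 0], 0], [[0, 0, 0], 0]]'

```text
t: 20.62
tool_pos: [558.6, -300.5, 87.2]
tool_rot: [-0.0, 0.707, 0.707, -0.0]
wrist_force: [0.1, -0.4, -2.9]
grip_width: 0.167
grip_force: 59.1
```

Request:
arm_command --rows '[[[0, 0, 0.4], 0], [[0, 0, 0.3], 0], [[0, 0, 0], 0], [[0, 0, 0], 0]]'

```text
t: 21.12
tool_pos: [558.6, -300.6, 87.0]
tool_rot: [0.0, 0.707, 0.707, -0.0]
wrist_force: [-3.2, 0.5, 6.2]
grip_width: 0.165
grip_force: 60.0
```

The force turned upward (+6 N), so the plate is on the floor. I'll release and retreat.

Request:
arm_command --rows '[[[0, 0, 0], 0], [[0, 0, 0], 0], [[0, 0, 0], 0], [[0, 0, 0], 0], [[0, 0, 0], 0], [[0, 0, 0], 0], [[0, 0, 0], 0], [[0, 0, 0], 0]]' --fingers 0

```text
t: 22.12
tool_pos: [558.7, -300.5, 86.5]
tool_rot: [0.0, 0.707, 0.707, -0.0]
wrist_force: [-0.4, -0.2, -0.2]
grip_width: 1.002
grip_force: 0.0
```

Request:
arm_command --rows '[[[0, 0, -10], 0], [[0, 0, -30], 0], [[0, 0, -50], 0], [[0, 0, -50], 0], [[0, 0, 0], 0], [[0, 0, 0], 0], [[0, 0, 0], 0], [[0, 0, 0], 0]]'

```text
t: 23.12
tool_pos: [558.4, -300.3, 225.6]
tool_rot: [-0.001, 0.707, 0.707, -0.0]
wrist_force: [0.8, 0.2, -0.5]
grip_width: 1.0
grip_force: 0.0
```

```bash
python3 - <<'E'
from h import *
s=read_state();print(s['t'],s['tool_pos'],s['grip_width'],s['wrist_force'])
a,P=grab('wrist','w7.png');b,_=grab('scene','s7.png')
print(proj(P,(558,-300.5,91)))
cv2.imwrite('pics/v7.png',np.hstack([a[30:330,110:400],cv2.resize(b[190:290,70:170],(300,300),interpolation=2)]))
E
```

```text
23.125 [ 558.36764079 -300.33688074  225.62910911] 0.9998275246906532 [ 0.79279136  0.22899614 -0.47440944]
[253.43796895 185.36614599]
```

View pics/v7.png

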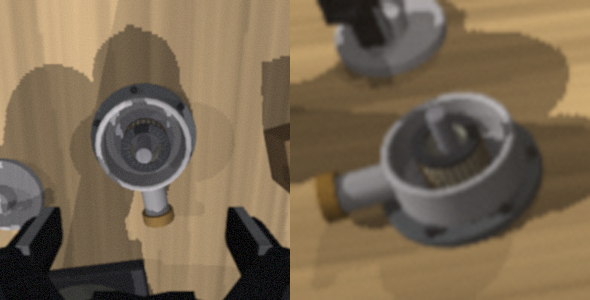

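The loaded carrier stands upright in the bowl. Its rod top is at wrist pixel (254,186), where predicted for a seated plate, and nothing is touching it. I'm handing in.

```bash
python3 -c "
from plant import ticket
print(ticket.job_done())"
```

```text
the job is handed in; nothing more can be done
None
```

The short filter sits flat on the carrier and the two stand upright on the housing floor, released; the tall filter was never touched, and I handed the job in at about 23 s without the verdict being shown.

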